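# Stock the pantry lift, guard it and wind it up

### The arm

A 6-joint arm with a two-finger parallel gripper is mounted at the origin on the work surface. World frame = base frame: x ahead of the robot, y to its left, z up, the work surface at z = 0. Lengths are in mm, angles in rad, forces in N, time in s.
With the tool pointing down it reaches from about 350 to 725 mm from the base axis. Payload 6 kg.
Tool frame: the origin (TCP) lies at the very end of the fingers, on their centre line; the grasp point (between the pads) lies 19 mm behind it; z points along the fingers, y is the line along which they close (so a half turn about z gives the same grasp; the last joint's range is limited). The gripper opens to 85 mm and grips with 20 to 120 N. Pads are 22 mm wide; open, the fingers measure 114 mm over their backs; the gripper's body (76 mm by 85 mm) begins 54 mm behind the grasp point. The pads swing forward as they close: fully open they stand 13 mm farther back than shut.
Start: joints at [1.5, 0.04, 0.085, 0, -1.615, -0.334], TCP at [236.273, 551.497, 231.261] pointing down, gripper open.
Joint ranges: [-2.56, 2.56], [-1.29, 2.01], [-1.08, 1.49], [-3.29, 1.98], [-2.81, -0.18], [-2.99, 2.99]. Speed limits (rad/s): [2.57, 2.57, 3.01, 3.14, 3.14, 3.14].

### API

Orientations are given as [roll, pitch, yaw] about the fixed x, y, z axes, in that order (R = Rz(yaw) Ry(pitch) Rx(roll)).
In Python, from rig import arm, effector, inverse_kinematics, readout, viewer, ticket gives the robot as it stands. The module is installed in compiled form; this text tells all that it offers. Calls block until the motion is done:
- arm.reach(position, orientation): joint-space move of the TCP to a pose.
- arm.move_linear(position, ori=None, feed=150, threshold=None): straight line of the TCP; ori=None keeps the orientation; feed is the mean speed in mm/s. With threshold (N) it stops when the force on the tool has changed by that much, and returns True; else False.
- arm.move_joints(angles): joint-space move.
- effector.set_gripper(opening, newtons=None): finger opening in mm; newtons is the grip in N (None keeps the last); returns when the fingers have stopped.
- arm.wait(seconds).
- inverse_kinematics(position, orientation): joint angles nearest the present ones, or None.
- readout.read_state(): the state.
- viewer.snapshot(name): name is "scene" or "side" or "wrist"; returns a dict with "image" (384x512x3 uint8, red, green, blue), "fx", "fy", "cx", "cy" (pixels), "dist_coeffs" ([k1, k2, p1, p2, k3] as OpenCV has them; the pictures are not rectified), "rvec" (rotation vector, rad) and "tvec" (3), from world to camera coordinates, as OpenCV has them. Camera axes: x right, y down, z forward; pixel columns grow to the right and rows downward; lengths in mm; the calibration is good to about 2 mm. A picture is of the moment at which its call begins. There is no depth.
A pose or a line that the arm cannot do raises arm.PlanningError and nothing moves.
- ticket.finish_job(): hands the job in; it is judged then, once.
The state is a dict: "clock": time; "q": joint angles; "dq": joint speeds; "joint_efforts": joint torques, N m; "tcp_pos": TCP position; "ee_rot": TCP orientation; "wrist_force": force on the tool from outside, world axes, zero at the start; "wrist_torque": the same for the moment, N m; "opening": finger opening in mm; "grasp_force": force on a finger pad.
Only numpy, scipy, OpenCV 4.12 (cv2) and the standard library are available. Lean on these libraries where they do the work, as an engineer would, in place of code of your own. Each camera call takes 0.05 s, during which the arm holds its last target. There are 200 camera calls.

### The job

Stand every jar from the counter upright on the lift's platform and hang the yellow guard by both its holes on the lift's two brass pins, in either order, while the platform is still down. Then fit the crank onto the square shaft and wind it clockwise until the platform is level with the wooden shelf behind it, and finally put the crank back flat in its wooden tray. Leave the other crockery and things alone.

Things in the scene. Friction and masses are not known exactly. Their poses are not given: they have to be found in the camera images.
- lift_frame: Fixed wind-up lift; white base 140 x 270 x 30 mm (local x, y, height). Origin: middle of the base at counter level; local x points away from the robot (yaw within 0.12 rad), z up. Grey gear housing, 90 x 90 mm, 60 mm high, at local (-75, -245) mm, square shaft on top. Two steel uprights, 14 x 18 mm, 100 mm high, at local x -70 to -84 mm, y +-45 mm, carry the brass pins.
- pin_left (a point): Point on the centre line of the +y brass pin, halfway along it, lift local (-98, 45, 88) mm. The pin is 8 mm thick and points to the robot (lift local -x), rising 10 degrees towards its free end; it leaves the upright's face at lift local x -84 mm, centre 86 mm up, and its rounded end is at x -116 mm, centre 90 mm up.
- pin_right (a point): The same for the -y pin: lift local (-98, -45, 88) mm.
- shelf_top (a point): Centre of the fixed wooden shelf's top, 125 mm above the counter: the level that the platform must reach. The shelf, 85 x 270 mm, lies behind the platform, lift local x 85 to 170 mm.
- platform_top (a point): Centre of the platform's upper surface where the jars stand. Aluminium, 120 x 250 mm (local x by y, axes as lift_frame), with a gallery (clear panels under a steel bar) round it, 4 mm thick, 38 mm high; inside it 112 x 242 mm. Three jars fit in a row along y, 80 mm apart. It starts 50 to 70 mm above the counter.
- platform (a joint): Height of the platform above its lowest position, m. Lowest: surface 50 mm above the counter; 0.075 is level with the shelf; end stop 0.105. It rises 20 mm for each clockwise turn (seen from above) of the shaft and stays where it is left.
- shaft_top (a point): Centre of the square shaft's top end; turns with the shaft, x and y normal to the square's faces. Vertical steel shaft 16 x 16 mm, with an 11.5 mm square nose in the top 5 mm, 22 mm high in all, standing on the flat housing top 60 mm above the counter. Turning it takes up to 0.15 N m, about 2 N at the crank's knob.
- crank: Loose crank, 0.25 kg. Origin: centre of the hub's underside; x along the arm to the knob, z up. Dark hub 32.5 mm square, 30 mm high, stands by itself; square socket in its underside 18.5 mm wide, 24 mm deep, sides along x and y. Arm 16 mm wide, top at z 30 mm, ends at x 90 mm. Centre of mass about 10 mm from the hub centre. On the shaft (any of four turns) the underside rests on the housing top.
- crank_boss (a point): Centre of the red square boss on top of the crank's hub, the grip for carrying: 22 x 22 mm, from 30 to 56 mm above the crank's underside; sides along the crank's x and y.
- crank_handle (a point): Centre of the crank's red round knob: 22 mm thick, at crank x 75 mm, from z 32 to 77 mm. It spins freely on its upright pin, so a gripper that holds it can go round in circles without turning.
- crank_tray: Fixed wooden tray, 180 x 110 mm outside, floor 4 mm thick, rim 12 mm high, walls 4 mm. Origin: centre of its underside; local x along its length. The crank stands in it at the start and belongs there at the end, anywhere flat on its floor, whichever way the arm points.
- guard: Loose yellow panel, 0.15 kg, standing upright in a rack: 8 mm thick (local x), 130 mm wide (y), 85 mm high. Origin: middle of the lower edge; z up. Two 16 mm square holes through it, centres at y +-45 mm, z 67 mm. Either face may look forward. Hung, the pins bear on the holes' upper edges and the panel hangs against or near the uprights.
- guard_handle (a point): Middle of the black tab on the guard's top edge, 105 mm above the lower edge. The tab is 10 mm (x) by 24 mm (y), from z 85 to 121 mm.
- guard_hole_left (a point): Centre of the guard's hole at local y +45 mm.
- guard_hole_right (a point): Centre of the guard's hole at local y -45 mm.
- guard_rack: Fixed wooden rack, 46 x 154 mm and 33 mm high, with a slot 10 mm wide along its local y, slot floor 5 mm above the counter, in which the guard stands at the start. Origin: centre of its underside.
- jar1: Loose white jar with a green band and a wooden lid, 58 mm thick (lid 60 mm), 80 mm high, 0.2 to 0.35 kg. Origin: centre of its underside. None if not present this time.
- jar2: Loose white jar with an orange band and a wooden lid, 58 mm thick (lid 60 mm), 80 mm high, 0.2 to 0.35 kg. Origin: centre of its underside. None if not present this time.
- jar3: Loose white jar with a blue band and a wooden lid, 58 mm thick (lid 60 mm), 80 mm high, 0.2 to 0.35 kg. Origin: centre of its underside. None if not present this time.
- jar4: Loose white jar with a red band and a wooden lid, 58 mm thick (lid 60 mm), 80 mm high, 0.2 to 0.35 kg. Origin: centre of its underside. None if not present this time.
- mug: Bystander: white mug, 76 mm wide, 85 mm high.
- tea_tin: Bystander: green tin, 70 x 55 x 100 mm high.
- cup: Bystander: blue cup, 72 mm wide, 60 mm high.

How it is judged (in metres and radians):
On the way, in this order (a step that is already met when the one before it is completed fails the run):
1. all jars stand on the lowered platform and the guard hangs on both pins (x of jar1 in the frame of platform_top between -0.04 and 0.04 m and y of jar1 in the frame of platform_top between -0.105 and 0.105 m and z of jar1 in the frame of platform_top between -0.006 and 0.006 m and angle between each of jar1, jar2, jar3, jar4's own z axis and vertical below 0.12 rad and x of jar2 in the frame of platform_top between -0.04 and 0.04 m and y of jar2 in the frame of platform_top between -0.105 and 0.105 m and z of jar2 in the frame of platform_top between -0.006 and 0.006 m and x of jar3 in the frame of platform_top between -0.04 and 0.04 m and y of jar3 in the frame of platform_top between -0.105 and 0.105 m and z of jar3 in the frame of platform_top between -0.006 and 0.006 m and x of jar4 in the frame of platform_top between -0.04 and 0.04 m and y of jar4 in the frame of platform_top between -0.105 and 0.105 m and z of jar4 in the frame of platform_top between -0.006 and 0.006 m and ((distance between guard_hole_left and pin_left below 0.018 m and distance between guard_hole_right and pin_right below 0.018 m) or (distance between guard_hole_left and pin_right below 0.018 m and distance between guard_hole_right and pin_left below 0.018 m)) and angle between guard's own z axis and vertical below 0.25 rad and value of joint platform below 0.03 m), for 0.3 s.
2. the crank is seated on the square shaft (horizontal distance between crank and shaft_top below 0.004 m and z of crank in the frame of shaft_top below -0.017 m and angle between crank's own z axis and vertical below 0.12 rad and value of joint platform below 0.03 m), for 0.2 s.
3. the crank, on the shaft, has wound the platform level with the shelf (z of platform_top in the frame of shelf_top between -0.007 and 0.007 m and horizontal distance between crank and shaft_top below 0.004 m and z of crank in the frame of shaft_top below -0.017 m and angle between crank's own z axis and vertical below 0.12 rad), for 0.2 s.
At the end, for the whole second after the job is handed in: Platform within 7 mm of the shelf's level; every jar upright on it; the guard hanging with both holes on the pins (hole centres within 18 mm of the pin points, tilt under 0.25 rad); the crank flat on its tray's floor at rest (x of jar1 in the frame of platform_top between -0.04 and 0.04 m and y of jar1 in the frame of platform_top between -0.105 and 0.105 m and z of jar1 in the frame of platform_top between -0.006 and 0.006 m and angle between each of jar1, jar2, jar3, jar4's own z axis and vertical below 0.12 rad and x of jar2 in the frame of platform_top between -0.04 and 0.04 m and y of jar2 in the frame of platform_top between -0.105 and 0.105 m and z of jar2 in the frame of platform_top between -0.006 and 0.006 m and x of jar3 in the frame of platform_top between -0.04 and 0.04 m and y of jar3 in the frame of platform_top between -0.105 and 0.105 m and z of jar3 in the frame of platform_top between -0.006 and 0.006 m and x of jar4 in the frame of platform_top between -0.04 and 0.04 m and y of jar4 in the frame of platform_top between -0.105 and 0.105 m and z of jar4 in the frame of platform_top between -0.006 and 0.006 m and ((distance between guard_hole_left and pin_left below 0.018 m and distance between guard_hole_right and pin_right below 0.018 m) or (distance between guard_hole_left and pin_right below 0.018 m and distance between guard_hole_right and pin_left below 0.018 m)) and angle between guard's own z axis and vertical below 0.25 rad and z of platform_top in the frame of shelf_top between -0.007 and 0.007 m and x of crank in the frame of crank_tray between -0.075 and 0.075 m and y of crank in the frame of crank_tray between -0.04 and 0.04 m and z of crank in the frame of crank_tray below 0.009 m and angle between crank's own z axis and vertical below 0.08 rad and linear speed of crank below 0.02 m/s and linear speed of guard below 0.05 m/s); the robot touches nothing.
It fails at once if a bystander (mug) is moved more than 30 mm (distance of mug from where it was at the start of the episode above 0.03 m).
It fails at once if a bystander (tea_tin) is moved more than 30 mm (distance of tea_tin from where it was at the start of the episode above 0.03 m).
It fails at once if a bystander (cup) is moved more than 30 mm (distance of cup from where it was at the start of the episode above 0.03 m).
Of jar1, jar2, jar3, jar4 only 2 to 3 are there at a start; the rules pass over those that are not, and their reading is None.
At some moment in a run one of jar1, jar2, jar3, jar4 may be knocked a few centimetres aside while the robot is not near it.
It also fails if it takes over 200 s, if anything falls off the work surface, if the arm or the gripper's body presses on something with over 40 N, if the wrist force passes 120 N, or if a joint passes its speed limit or range.

## Working session

There is one attempt and no reset: what is moved stays moved. The work goes in short steps, each a Python script; the robot and the scene stay as the last script left them, time stands still between calls to the robot, and variables do not carry over. Pictures are saved under pics/ and viewed, at most 17 in all, crops included, and the job is handed in when it is done.

```bash
mkdir -p pics
cat > h.py <<'E'
import numpy as np, cv2
from rig import arm, effector, inverse_kinematics, readout, viewer, ticket
def snap(name, fn=None):
    s=viewer.snapshot(name); 
    if fn: cv2.imwrite('pics/'+fn, cv2.cvtColor(s['image'],cv2.COLOR_RGB2BGR))
    return s
def cam(s):
    K=np.array([[s['fx'],0,s['cx']],[0,s['fy'],s['cy']],[0,0,1.]]); return K,np.array(s['dist_coeffs'],float),np.array(s['rvec'],float),np.array(s['tvec'],float)
def ray(s,uv):
    K,d,r,t=cam(s); R=cv2.Rodrigues(r)[0]
    p=cv2.undistortPoints(np.array([[uv]],float),K,d)[0,0]
    return -R.T@t.ravel(), R.T@np.array([p[0],p[1],1])
def at_z(s,uv,z):
    c,v=ray(s,uv); return c+v*(z-c[2])/v[2]
def proj(s,P):
    K,d,r,t=cam(s); return cv2.projectPoints(np.array(P,float).reshape(-1,3),r,t,K,d)[0].reshape(-1,2)
def st(): 
    x=readout.read_state(); return x
E
python3 - <<'E'
from h import *
import pickle
a=snap('scene','scene0.png'); b=snap('side','side0.png'); 
pickle.dump((a,b),open('s0.pkl','wb'))
for s in(a,b):
    c,v=ray(s,(256,192)); print(c,v,s['fx'])
x=st(); print(x)
E
```

```text
[1230.34519717  371.62952426 1419.80731976] [-0.44741798 -0.23128357 -0.86393518] 490.20543615512196
[-136.96101113 -621.97032423  689.56779502] [ 0.62489692  0.55882076 -0.54530224] 432.2001291056806
{'clock': 0.1, 'q': array([ 1.49972182e+00,  4.07767818e-02,  8.39016546e-02, -3.60549352e-04,
       -1.61551201e+00, -3.33713429e-01]), 'dq': array([ 0.00060446, -0.00259287,  0.00132663,  0.00067424, -0.0004934 ,
        0.00118261]), 'joint_efforts': array([-4.65735167e-03, -3.69346869e+01,  3.48291278e+01,  6.95176721e+00,
       -4.48089733e-03, -2.32255559e-06]), 'tcp_pos': array([236.11909844, 551.26469298, 230.3689443 ]), 'ee_rot': array([ 3.13997162e+00, -1.80733279e-04, -4.04771961e-01]), 'wrist_force': array([ 0.32513839, -0.23490581, -0.00336937]), 'wrist_torque': array([-0.04195053,  0.03189172, -0.03687294]), 'grasp_force': 0.0, 'opening': 85.4298956777456}
```

View pics/scene0.png

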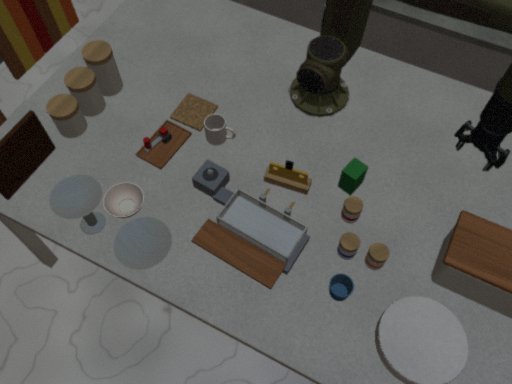

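View pics/side0.png

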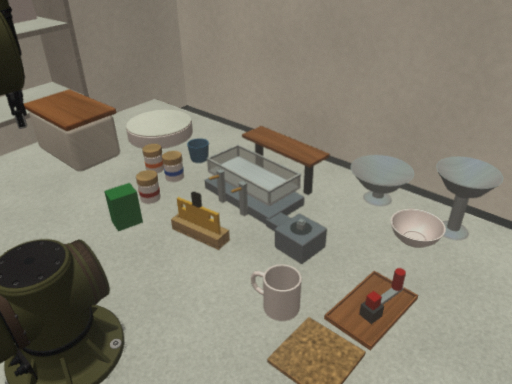

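The scene shows three jars at (353,203), (349,240) and (377,249) in the scene view. The guard is in its rack at (289,175), the crank in its tray at (163,143), the shaft at (210,173) and the lift at (262,228). I'll enlarge both views for exact pixels.

Run:
```python
from h import *
import pickle
a,b=pickle.load(open('s0.pkl','rb'))
A=cv2.cvtColor(a['image'],6-2) if 0 else a['image'][:,:,::-1]
B=b['image'][:,:,::-1]
cv2.imwrite('pics/sceneC.png',cv2.resize(A[110:300,130:390],None,fx=3,fy=3,interpolation=cv2.INTER_CUBIC))
cv2.imwrite('pics/sideC.png',cv2.resize(B[130:330,170:430],None,fx=3,fy=3,interpolation=cv2.INTER_CUBIC))
for n,uv,z in [('jarA',(353,203),80),('jarB',(349,240),80),('jarC',(377,249),80),('tab',(289,163),121),('boss',(165,130),60),('knob',(148,141),81),('shaft',(210,173),82),('mug',(215,123),85),('tin',(353,170),100),('cup',(341,284),60)]:
    print(n,at_z(a,uv,z).round())
```

```text
jarA [431. 299.  80.]
jarB [555. 336.  80.]
jarC [543. 420.  80.]
tab [415.  67. 121.]
boss [ 452. -386.   60.]
knob [ 529. -399.   81.]
shaft [ 543. -151.   82.]
mug [ 361. -237.   85.]
tin [331. 255. 100.]
cup [685. 367.  60.]
```

View pics/sceneC.png

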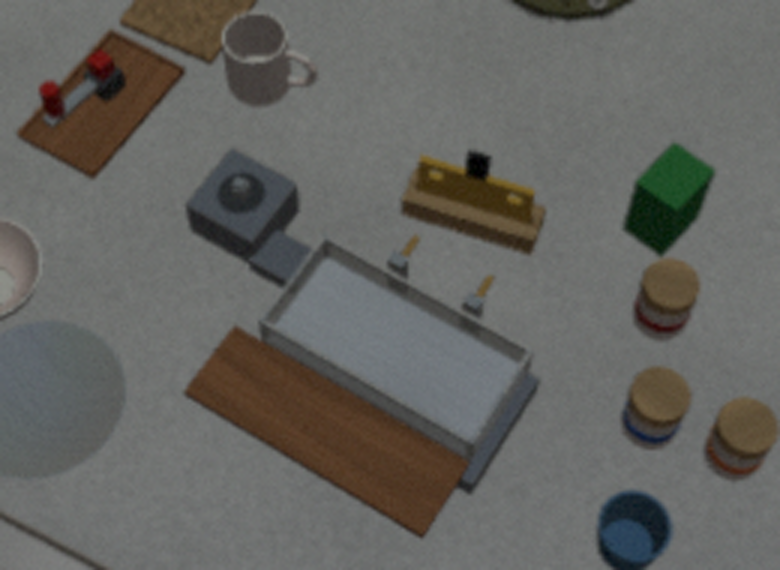

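View pics/sideC.png

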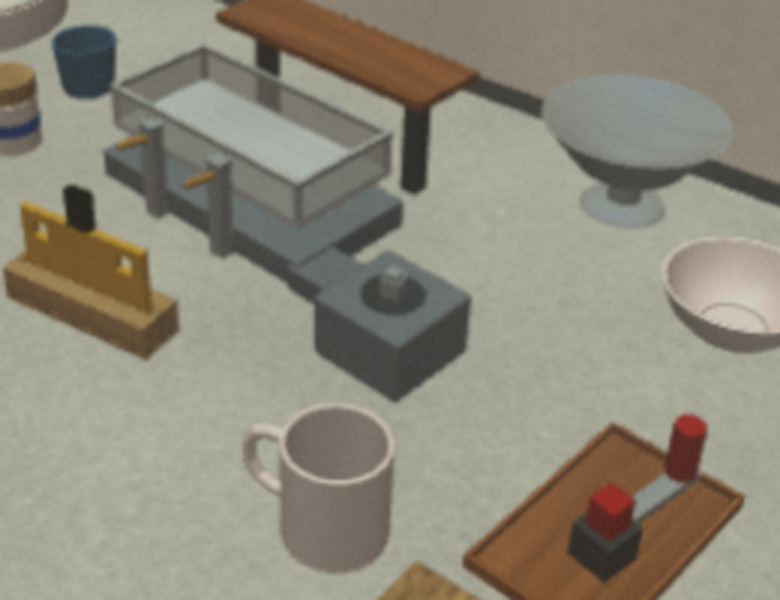

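```bash
cat > fit.py <<'E'
from h import *
import pickle
from scipy.optimize import least_squares
a,b=pickle.load(open('s0.pkl','rb'))
def S(l): return [(a,(u/3+130-.33,v/3+110-.33),p) for (u,v),p in l]
def D(l): return [(b,(u/3+170-.33,v/3+130-.33),p) for (u,v),p in l]
def fit(obs,x0,n=3):
    def f(x):
        c,s=np.cos(x[2]),np.sin(x[2]); r=[]
        for im,uv,p in obs:
            z=p[2]+(x[3]-50 if len(p)>3 else 0)
            r.append(proj(im,[x[0]+c*p[0]-s*p[1],x[1]+s*p[0]+c*p[1],z])[0]-uv)
        return np.ravel(r)
    q=least_squares(f,x0,loss='soft_l1',x_scale=[10,10,.1,10][:len(x0)]); return q.x,f(q.x).reshape(-1,2).round(1)
E
python3 - <<'E'
from fit import *
L=S([((237,328),(85,-135,125)),((186,393),(170,-135,125)),((422,534),(170,135,125)),((467,460),(85,135,125)),
((234,150),(-120,-290,60)),((298,186),(-120,-200,60)),((188,204),(-30,-290,60)),
((417,237),(-116,-45,90)),((491,277),(-116,45,90)),
((329,243),(-60,-125,88,1)),((263,322),(60,-125,88,1)),((530,352),(-60,125,88,1)),((470,440),(60,125,88,1))])+D([
((418,105),(85,-135,125)),((478,75),(170,-135,125)),((218,13),(85,135,125)),((120,145),(-116,45,90)),((186,184),(-116,-45,90)),
((397,316),(-120,-290,60)),((318,287),(-120,-200,60)),((470,298),(-30,-290,60)),
((112,92),(-60,125,88,1)),((205,48),(60,125,88,1)),((390,133),(60,-125,88,1)),((297,185),(-60,-125,88,1))])
x,r=fit(L,[620,100,0,60]); print('lift',x,r.tolist())
T=S([((112,32),(-90,55,12)),((184,72),(-90,-55,12)),((93,176),(90,-55,12)),((18,132),(90,55,12))])
for i in (1,):
  # orientation unknown: just project
  print([at_z(im,uv,12).round() for im,uv,p in T])
x,r=fit(S([((421,157),(0,-65,90)),((533,192),(0,65,90)),((479,154),(0,0,126)),((436,175),(0,-45,72)),((515,199),(0,45,72))])+D([((24,205),(0,65,90)),((150,250),(0,-65,90)),((41,230),(0,45,72)),((125,263),(0,-45,72)),((79,190),(0,0,126))]),[420,70,0]); print('guard',x,r.tolist())
x,r=fit(S([((101,60),(0,0,60)),((49,87),(75,0,81))])+D([((612,496),(0,0,60)),((690,424),(75,0,81))]),[452,-386,0]); print('crank',x,r.tolist())
for n,uv in zip('ABC',[(670,278),(659,391),(745,421)]): print(n,at_z(a,(uv[0]/3+129.7,uv[1]/3+109.7),80).round())
E
```

```text
lift [ 6.31999016e+02  8.05713989e+01 -8.39233983e-02  5.89255866e+01] [[-1.2, -1.0], [-1.3, -0.5], [-0.1, 0.9], [0.7, 0.9], [-1.0, -1.1], [-0.0, -0.9], [-1.7, 0.2], [-0.0, 0.1], [0.0, 0.1], [-1.7, -1.9], [-1.6, 0.6], [0.9, 0.3], [0.6, 2.6], [0.4, -1.2], [0.3, -1.9], [-1.3, -0.9], [-0.9, 0.2], [-0.9, -0.1], [-0.1, 9.4], [-2.5, 1.8], [0.6, -2.0], [-0.6, -1.6], [-0.5, -0.6], [0.3, 0.7], [-0.3, 0.8]]
[array([ 384., -430.,   12.]), array([ 395., -322.,   12.]), array([ 569., -337.,   12.]), array([ 558., -446.,   12.])]
guard [4.13467555e+02 6.55588905e+01 1.43002816e-01] [[-1.0, 0.3], [0.0, -0.2], [-0.6, 0.6], [-0.4, -1.0], [-0.4, -1.3], [-0.8, -0.8], [-1.8, 0.2], [0.3, -0.8], [0.5, -0.7], [-0.6, -0.3]]
crank [ 4.53125770e+02 -3.95601169e+02 -2.22726538e-01] [[-0.9, -0.5], [-0.7, 0.2], [-0.7, 0.1], [-0.1, -0.1]]
A [429. 299.  80.]
B [554. 337.  80.]
C [545. 423.  80.]
```

Crop readings fit both cameras to 1–2 px, except for one shelf corner I misread. Next are closer looks with the wrist camera, over the jars and over the guard and lift.

Run:
```python
from h import *
import pickle
arm.reach([470,300,330],[np.pi,0,0]); a=snap('wrist','w_j.png')
arm.reach([440,60,330],[np.pi,0,0]); b=snap('wrist','w_g.png')
pickle.dump((a,b),open('s1.pkl','wb'))
for s in(a,b):
    print(ray(s,(256,192)),s['fx'])
for n in[(429,299,80),(554,337,80),(545,423,80)]: print(proj(a,n))
cv2.imwrite('pics/w_jg.png',np.hstack([cv2.resize(s['image'][:,:,::-1],(400,300),interpolation=cv2.INTER_AREA) for s in (a,b)]))
```

```text
(array([543.26521184, 300.99924431, 471.96625285]), array([-0.27955847, -0.02395793, -0.96013028])) 298.5324872796774
(array([513.81293192,  61.23547931, 472.27234752]), array([-0.27928934, -0.0235697 , -0.96021821])) 298.5324872796774
[[250.3098579  192.09499115]]
[[220.20195673  96.52578254]]
[[152.82507486 104.42454091]]
```

View pics/w_jg.png

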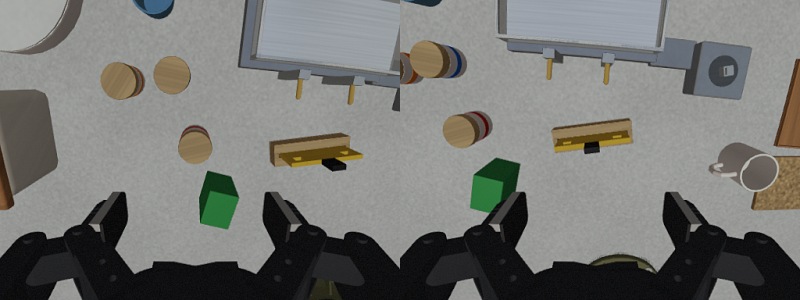

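Wrist view 1 has the lids at full-size pixels of about (250,187), (220,97) and (156,102), near the predictions. View 2 shows the guard, pins and shaft. The next step is to pick the jars, re-detecting each lid from above before grasping.

```bash
cat >> h.py <<'E'
LX,LY,LYAW=632.,80.6,-0.084
PZ=59.
def lift(p):
    c,s=np.cos(LYAW),np.sin(LYAW); return np.array([LX+c*p[0]-s*p[1],LY+s*p[0]+c*p[1],p[2]])
def lid(s,guess,z=80,R=40):
    """lid centre in world near guess (xy), by colour then min enclosing circle"""
    hsv=cv2.cvtColor(s['image'],cv2.COLOR_RGB2HSV); 
    m=cv2.inRange(hsv,(8,60,70),(28,190,255))
    uv=proj(s,[*guess,z])[0]; r=R*s['fx']/np.linalg.norm(ray(s,(256,192))[0]-[*guess,z])
    k=np.zeros_like(m); cv2.circle(k,tuple(int(round(t)) for t in uv),int(r*1.3),255,-1); m&=k
    m=cv2.morphologyEx(m,cv2.MORPH_OPEN,np.ones((5,5)))
    cs=cv2.findContours(m,0,2)[0]
    if not cs: return None
    c=max(cs,key=cv2.contourArea); (u,v),rr=cv2.minEnclosingCircle(c)
    M=cv2.moments(c); return at_z(s,(M['m10']/M['m00'],M['m01']/M['m00']),z)[:2], 2*rr/r*R
E
python3 - <<'E'
from h import *
import pickle
a,b=pickle.load(open('s1.pkl','rb'))
for g in[(429,299),(554,337),(545,423)]: print(lid(a,g))
print(a['image'][187,250],a['image'][97,220])
h=np.pi
for p,y in [((431,299,40),0),((431,299,40),h/2),((431,299,40),-h/2),((554,337,40),h/2),((554,337,40),-h/2),((545,423,40),h/2),((545,423,40),-h/2)]+[(lift((0,d,99)),LYAW+e) for d in(-80,0,80) for e in(h/2,-h/2)]:
    print(np.round(p),round(y,2),inverse_kinematics(list(p),[h,0,y]))
E
```

```text
(array([434.41555771, 300.3394184 ]), np.float64(60.30983689754898))
(array([554.98806518, 337.68502509]), np.float64(63.772175985925244))
(array([546.57643226, 425.00340183]), np.float64(66.3660232588032))
[132 114  82] [132 113  82]
[431 299  40] 0 [ 9.90475055e-01 -9.96007115e-02 -4.03529344e-01  4.44089210e-16
 -1.26686769e+00  5.80321272e-01]
[431 299  40] 1.57 [ 0.99047505 -0.09960071 -0.40352934  0.         -1.26686769  2.1511176 ]
[431 299  40] -1.57 [ 0.99047505 -0.09960071 -0.40352934  0.         -1.26686769 -0.99047505]
[554 337  40] 1.57 [ 0.85437425  0.22533206 -0.06318534  0.         -1.28227893  2.2872184 ]
[554 337  40] -1.57 [ 0.85437425  0.22533206 -0.06318534  0.         -1.28227893 -0.85437425]
[545 423  40] 1.57 [ 0.94885133  0.32965026  0.062675    0.         -1.30382106  2.19274132]
[545 423  40] -1.57 [ 0.94885133  0.32965026  0.062675    0.         -1.30382106 -0.94885133]
[625.   1.  99.] 1.49 [ 0.32108239  0.1309518  -0.05985953  0.         -1.37998499  2.73651027]
[625.   1.  99.] -1.65 [ 0.32108239  0.1309518  -0.05985953  0.         -1.37998499 -0.40508239]
[632.  81.  99.] 1.49 [ 0.44037823  0.161556   -0.02596209  0.         -1.38327824  2.61721443]
[632.  81.  99.] -1.65 [ 0.44037823  0.161556   -0.02596209  0.         -1.38327824 -0.52437823]
[639. 160.  99.] 1.49 [ 0.54893114  0.21679473  0.03693814  0.         -1.39093973  2.50866152]
[639. 160.  99.] -1.65 [ 0.54893114  0.21679473  0.03693814  0.         -1.39093973 -0.63293114]
```

```bash
cat >> h.py <<'E'
h=np.pi
def pick_place(guess,ly,pickyaw=-h/2):
    arm.reach([*guess,300],[h,0,pickyaw]); effector.set_gripper(85)
    r=lid(snap('wrist'),guess); print('lid',r)
    if r is None or not 50<r[1]<75: return False
    x,y=r[0]
    arm.move_linear([x,y,150],feed=300)
    if arm.move_linear([x,y,42],feed=150,threshold=12): print('contact down',st()['tcp_pos']); return False
    effector.set_gripper(50,40); s=st(); print('open',s['opening'],'gf',s['grasp_force'])
    if s['opening']<53: return False
    arm.move_linear([x,y,230],feed=250)
    t=lift((0,ly,0))
    arm.reach([t[0],t[1],230],[h,0,LYAW-h/2])
    arm.move_linear([t[0],t[1],PZ+42+12],feed=200)
    c=arm.move_linear([t[0],t[1],PZ+42-10],feed=30,threshold=6); s=st(); print('touch',c,s['tcp_pos'].round(1),s['opening'])
    effector.set_gripper(72); arm.move_linear([t[0],t[1],240],feed=250)
    return True
E
python3 - <<'E'
from h import *
print(pick_place((554.5,337.5),-80))
print(st()['clock'])
snap('wrist','w1.png')
E
```

```text
lid (array([554.48905384, 336.50975338]), np.float64(59.285211227671155))
open 59.054246540274924 gf 43.50883662700653
touch True [625.9   1.  107.4] 58.800067756837315
True
10.5417
```

View pics/w1.png

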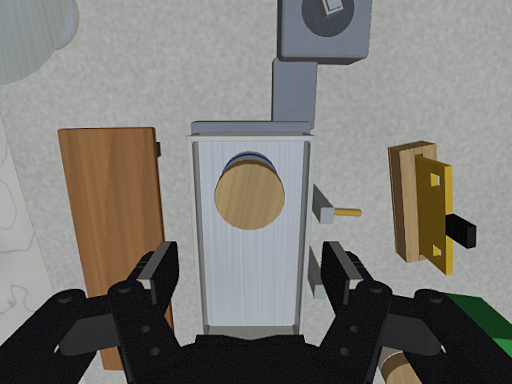

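The blue jar stands well inside the gallery, with its lid at (250,195). The platform is about 64 mm up. Next are the orange and red jars.

Run:
```python
from h import *
if pick_place((546,424),0): print(pick_place((432,299.5),80,0))
print(st()['clock'])
t=lift((0,-20,0)); arm.reach([t[0]-60,t[1],330],[h,0,0]); snap('wrist','w2.png'); snap('side','side2.png')
```

```text
lid (array([579.07958307, 433.62252581]), np.float64(55.721565563862335))
open 59.10222151827732 gf 42.49038755893707
touch True [632.7  80.8 107.9] 58.95676770324262
lid (array([433.88579649, 300.47285646]), np.float64(59.509087822938284))
open 58.98792591969862 gf 43.65500092506409
touch True [639.3 160.7 106.4] 59.061161344684656
True
26.2583
```

View pics/w2.png

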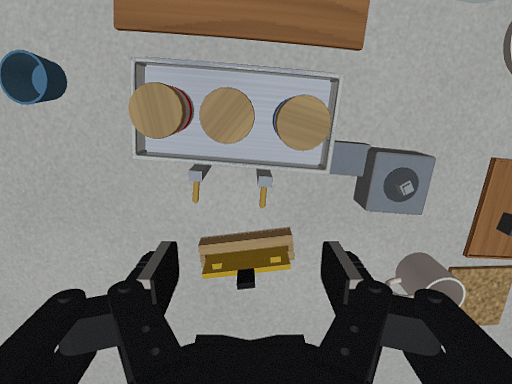

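All three jars stand in a row: red at (158,110), orange at (227,115) and blue at (302,122). I'll enlarge the pins, guard and shaft area for pose refinement.

Run:
```python
from h import *
import pickle
s=snap('wrist'); pickle.dump(s,open('s2.pkl','wb'))
cv2.imwrite('pics/w2c.png',cv2.resize(s['image'][150:300,180:440,::-1],None,fx=3,fy=3,interpolation=cv2.INTER_CUBIC))
```

```text
(no output)
```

View pics/w2c.png

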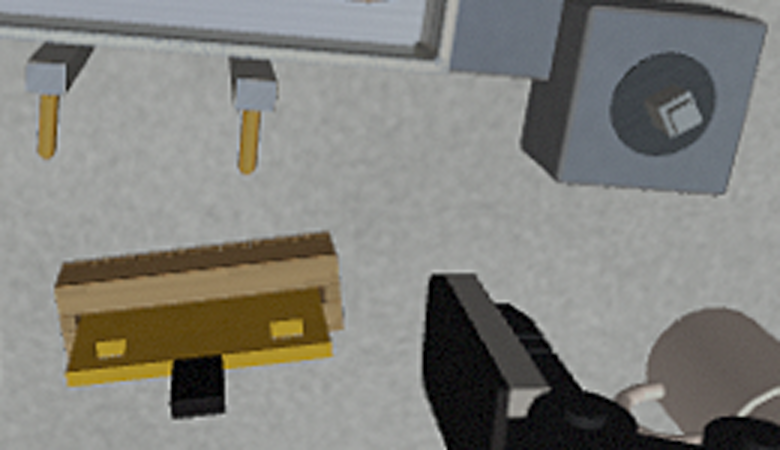

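```bash
cat > f2.py <<'E'
from fit import *
s=pickle.load(open('s2.pkl','rb'))
W=lambda u,v:(u/3+180-.33,v/3+150-.33)
def O(l): return [(s,W(*uv),p) for uv,p in l]
x,r=fit(O([((46,159),(-116,45,90)),((247,174),(-116,-45,90)),((49,95),(-84,45,90)),((252,111),(-84,-45,90)),((47,78),(-77,45,100)),((255,94),(-77,-45,100)),
((590,6),(-30,-200,60)),((768,28),(-30,-290,60)),((727,194),(-120,-290,60)),((560,182),(-120,-200,60))]),[632,80,-.08]);print(x,(r*3).tolist())
x,r=fit(O([((69,379),(0,65,90)),((331,351),(0,-65,90)),((111,348),(0,45,72)),((286,328),(0,-45,72))]),[413,65,.14]);print(x,(r*3).tolist())
q=[at_z(s,W(*c),78)[:2] for c in [(662,106),(690,91),(704,119),(677,137)]]; q=np.array(q);print(q.round(1),q.mean(0),[np.degrees(np.arctan2(*(q[(i+1)%4]-q[i])[::-1]))%90 for i in range(4)])
E
python3 f2.py
```

```text
[ 6.29511099e+02  7.94977593e+01 -8.00041562e-02] [[0.8999999999999999, 0.6000000000000001], [-0.8999999999999999, 0.6000000000000001], [-0.30000000000000004, -4.199999999999999], [0.6000000000000001, -4.5], [-1.7999999999999998, 2.4000000000000004], [0.30000000000000004, 2.7], [0.8999999999999999, -1.7999999999999998], [4.199999999999999, -6.8999999999999995], [0.30000000000000004, 4.199999999999999], [-5.1, 3.3000000000000003]]
[4.14489200e+02 6.57711779e+01 1.29309122e-01] [[-2.7, -2.7], [1.2000000000000002, -5.1], [-0.6000000000000001, 4.800000000000001], [1.7999999999999998, 4.199999999999999]]
[[ 539.3 -149.1]
 [ 546.5 -161.4]
 [ 533.1 -170.3]
 [ 524.3 -158.6]] [ 535.83510552 -159.84418696] [np.float64(30.20867486076567), np.float64(33.51730722470168), np.float64(36.75313607169885), np.float64(32.323061817095926)]
```

```bash
sed -i 's/^LX,LY,LYAW=.*/LX,LY,LYAW=629.5,79.5,-0.080/; s/^PZ=.*/PZ=64./' h.py
python3 - <<'E'
from h import *
gx,gy,gw=414.2,65.7,0.135
arm.reach([gx,gy,220],[h,0,gw]); effector.set_gripper(50)
arm.move_linear([gx,gy,150],feed=200)
print(arm.move_linear([gx,gy,94],feed=80,threshold=8), st()['tcp_pos'])
effector.set_gripper(10,60); s=st(); print(s['opening'],s['grasp_force'])
print(arm.move_linear([gx,gy,190],feed=120,threshold=25))
p=lift((-160,0,190)); arm.move_linear(list(p),[h,0,LYAW],feed=150)
p=lift((-145,0,111)); arm.move_linear(list(p),feed=150)
s=st();print(s['opening'],s['tcp_pos'],s['ee_rot'],s['clock'])
a=snap('side');b=snap('wrist')
import pickle;pickle.dump((a,b),open('s3.pkl','wb'))
for im in (a,b): print(proj(im,[lift(q) for q in [(-116,45,90),(-116,-45,90),(-145,45,89),(-145,-45,89)]]).round(1).tolist())
A=cv2.resize(a['image'][140:250,180:310,::-1],None,fx=4,fy=4,interpolation=cv2.INTER_CUBIC)
cv2.imwrite('pics/g_s.png',A); cv2.imwrite('pics/g_w.png',b['image'][:,:,::-1])
E
```

```text
False [414.49213927  65.74292859  94.50436542]
23.19634956525081 59.23974394798279
False
22.847899329223498 [485.28801404  91.04987446 112.24254037] [-3.14123602e+00 -1.66492152e-03 -7.96706650e-02] 32.9667
[[208.4, 178.7], [230.6, 191.5], [199.9, 183.2], [222.0, 196.3]]
[[171.9, 187.2], [328.0, 187.3], [175.9, 232.8], [323.9, 232.9]]
```

View pics/g_s.png

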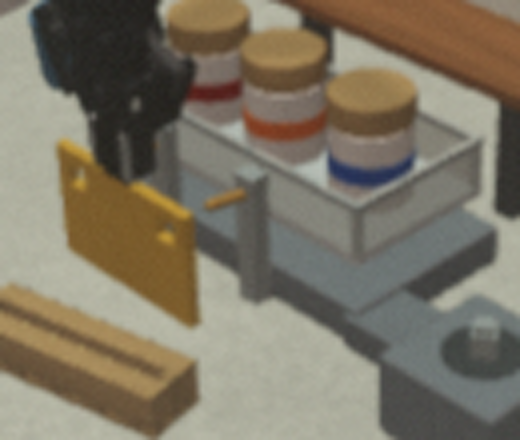

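View pics/g_w.png

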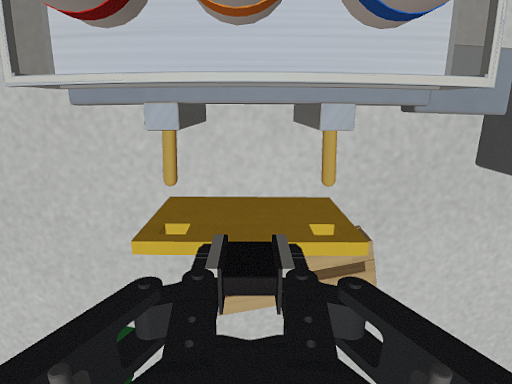

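The holes at wrist (177,229) and (322,229) line up with the pin tips at (170,186) and (329,186); both pairs share the mid-column 249.5. Inserting with a force guard.

Run:
```python
from h import *
import sys
P=lambda x,hz:list(lift((x,0,hz+22.5-1.2)))  # commanded; arm sits ~1.2 above command
print(arm.move_linear(P(-122,90.8),feed=60,threshold=6))
c=arm.move_linear(P(-92,87.5),feed=30,threshold=6); s=st(); print('ins',c,s['tcp_pos'],s['wrist_force'])
if not c:
    c=arm.move_linear(P(-92,76),feed=20,threshold=4); s=st(); print('low',c,s['tcp_pos'],s['wrist_force'])
import pickle
a=snap('side');b=snap('wrist')
A=cv2.resize(a['image'][140:250,180:310,::-1],(460,390),interpolation=cv2.INTER_CUBIC)
B=b['image'][120:250,140:360,::-1]
B=cv2.resize(B,(660,390))[:, :330]
cv2.imwrite('pics/g2.png',np.hstack([A,B]))
```

```text
False
ins False [537.71799785  86.85662637 108.84626787] [-0.06131899 -1.10394795 -1.69957703]
low True [538.07694039  86.89104556 106.11178564] [0.2583281  0.19988405 3.58046181]
```

View pics/g2.png

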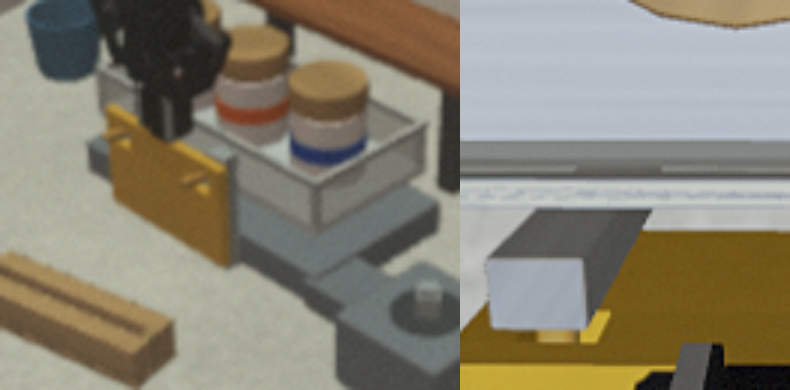

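Both pins project through the guard's holes in the side view at (118,135) and (197,182), with the load resting on them. Releasing, then looking closely at the crank and shaft.

Run:
```python
from h import *
import pickle
effector.set_gripper(33); p=st()['tcp_pos']
arm.move_linear([p[0],p[1],200],feed=100)
x,y=lift((-75,-245,0))[:2]
c=snap('side')
arm.reach([x-10,y,220],[h,0,-h/2]); effector.set_gripper(85); a=snap('wrist')
arm.reach([453,-395.6,220],[h,0,-0.223]); b=snap('wrist')
pickle.dump((a,b,c),open('s4.pkl','wb'))
print(st()['clock'], proj(a,[x,y,82]),proj(b,[453,-395.6,60]))
A=c['image'][140:250,180:310,::-1]
u,v=proj(a,[x,y,82])[0].astype(int); S=a['image'][max(v-60,0):v+60,u-60:u+60,::-1]
u2,v2=proj(b,[453,-395.6,60])[0].astype(int); T=b['image'][max(0,v2-120):v2+60,u2-90:u2+90,::-1]
print((u-60,max(v-60,0)),(u2-90,max(0,v2-120)),S.shape,T.shape)
Z=lambda i,k:cv2.resize(i,k,interpolation=cv2.INTER_CUBIC)
cv2.imwrite('pics/c1.png',np.hstack([np.vstack([Z(S,(300,300)),Z(A,(300,250))]),Z(T,(500,500)) if 0 else np.vstack([Z(T,(500,500)),np.zeros((50,500,3),np.uint8)])]))
s=pickle.load(open('s0.pkl','rb'))[0]; print(at_z(s,(124,190),60),at_z(s,(77,190),130))
```

```text
39.8083 [[239.28920528 184.06214301]] [[249.60504398 178.96041064]]
(np.int64(179), np.int64(124)) (np.int64(159), np.int64(58)) (120, 120, 3) (180, 180, 3)
[ 715.57511246 -370.49485575   60.        ] [ 807.42477131 -457.19151244  130.        ]
```

View pics/c1.png

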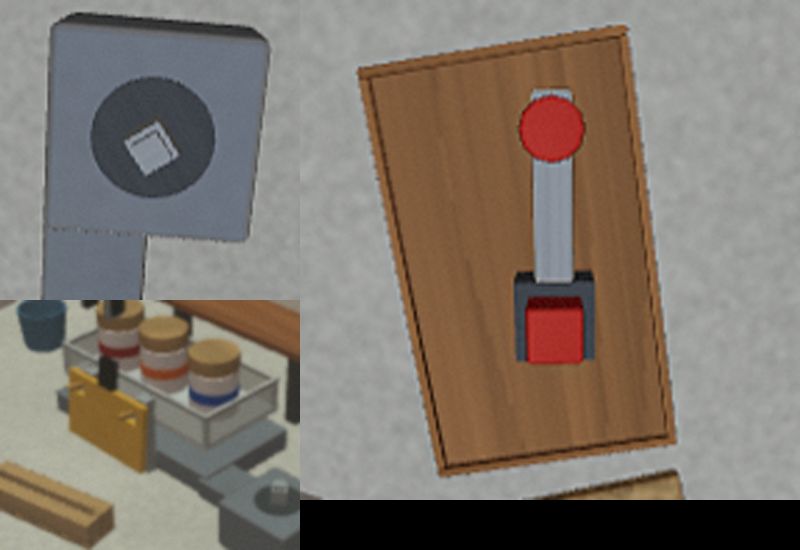

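Run:
```python
from h import *
import pickle
a,b,c=pickle.load(open('s4.pkl','rb'))
A=lambda u,v:(u/2.5-.3+179,v/2.5-.3+124)
B=lambda u,v:((u-300)/2.7778-.32+159,v/2.7778-.32+58)
print('lift says',lift((-75,-245,0)))
print('shaft',at_z(a,A(151,149),79.5),'disk',at_z(a,A(153,137),60))
q=np.array([at_z(a,A(*k),77)[:2] for k in [(124,145),(159,121),(178,152)]]); d=np.diff(q,axis=0); print([np.degrees(np.arctan2(e[1],e[0]))%90 for e in d],np.linalg.norm(d,axis=1))
bs=at_z(b,B(555,336),60);kn=at_z(b,B(552,129),81);print(bs,kn,np.linalg.norm(kn[:2]-bs[:2]),np.arctan2(kn[1]-bs[1],kn[0]-bs[0]))
t=np.array([at_z(b,B(*k),12)[:2] for k in [(361,72),(627,30),(675,442),(442,473)]]); print(t.round(),t.mean(0))
```

```text
lift says [ 535.160772 -158.722816    0.      ]
shaft [ 535.42248876 -158.84685369   79.5       ] disk [ 535.20584743 -159.01787178   60.        ]
[np.float64(34.874256784324444), np.float64(30.741577132667416)] [16.89248331 14.54916521]
[ 453.13400391 -396.56420354   60.        ] [ 526.18292667 -411.93772652   81.        ] 74.64911469657962 -0.2074280928621331
[[ 565. -342.]
 [ 557. -449.]
 [ 382. -436.]
 [ 390. -330.]] [ 473.63825257 -389.4628972 ]
```

Run:
```python
from h import *
bx,by,bw=453.1,-396.5,-0.207
arm.reach([bx,by,140],[h,0,bw-h/2]); effector.set_gripper(45)
print(arm.move_linear([bx,by,39],feed=80,threshold=8))
effector.set_gripper(10,30); print(st()['opening']); effector.set_gripper(45)
arm.move_linear([bx,by,75],feed=150)
arm.move_linear([bx,by,75],[h,0,bw],feed=100)
print(arm.move_linear([bx,by,39],feed=80,threshold=8))
effector.set_gripper(10,70); s=st(); z0=s['tcp_pos'][2]; print(s['opening'],s['tcp_pos'])
arm.move_linear([bx,by,170],feed=150)
sx,sy=535.3,-158.9
arm.reach([sx,sy,170],[h,0,-1.01]); 
zt=z0-4
arm.move_linear([sx,sy,zt+88],feed=80); arm.wait(.3)
s=st(); e=s['tcp_pos'][:2]-[sx,sy]; print('err',e,s['wrist_force'])
sx-=e[0]; sy-=e[1]
c=arm.move_linear([sx,sy,zt+59.5],feed=25,threshold=6); s=st(); print(c,'under',s['tcp_pos'][2]-zt,s['tcp_pos'],s['wrist_force'],s['opening'],s['clock'])
snap('wrist','k1.png')
```

```text
False
20.976771828035798
False
20.872870124767484 [ 453.54210736 -396.75815137   39.93317414]
err [0.18094372 0.01971218] [-0.06649699  0.8058916  -3.09066522]
False under 60.009615392791254 [ 535.21520384 -158.97891117   95.94278953] [-2.11210261  0.38703455  1.58519656] 20.805308926312374 51.2917
```

View pics/k1.png

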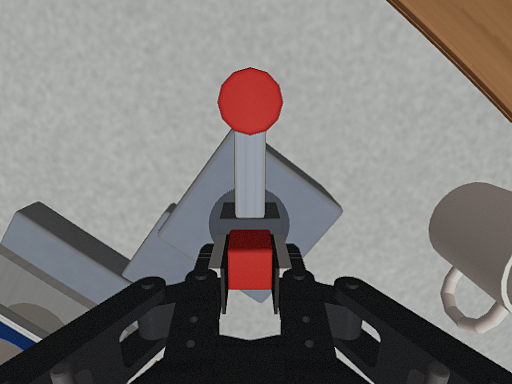

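The crank is seated, underside at 60.0 mm with the knob at (250,100) in line with the boss. I'll release it, probe a lid with the closed fingers for the platform height, then take hold of the knob.

Run:
```python
from h import *
effector.set_gripper(45); p=st()['tcp_pos']; arm.move_linear([p[0],p[1],230],feed=150)
effector.set_gripper(0,20)
t=lift((0,-80,0))
arm.reach([t[0],t[1],230],[h,0,-h/2])
arm.move_linear([t[0],t[1],165],feed=120); arm.wait(.2)
for i in range(2):
    c=arm.move_linear([t[0],t[1],130],feed=12,threshold=4); s=st(); print(c,s['tcp_pos'][2],s['wrist_force'])
    arm.move_linear([t[0],t[1],156],feed=60); arm.wait(.2)
arm.move_linear([t[0],t[1],230],feed=200)
effector.set_gripper(60)
sx,sy=535.2,-158.9
arm.reach([sx,sy-60,260],[h,0,-h/2]); a=snap('wrist')
hsv=cv2.cvtColor(a['image'],cv2.COLOR_RGB2HSV); m=cv2.inRange(hsv,(0,150,60),(8,255,255))|cv2.inRange(hsv,(172,150,60),(180,255,255))
n,l,stt,ce=cv2.connectedComponentsWithStats(m)
for i in range(1,n):
    if stt[i,4]>100: print(stt[i],at_z(a,ce[i],130),at_z(a,ce[i],116))
print(proj(a,[[sx+75*np.cos(-1.01),sy+75*np.sin(-1.01),137],[sx,sy,116]]),st()['clock'])
```

```text
True 143.1617610078847 [0.31922037 0.90329475 4.11188143]
True 143.13275276116386 [ 0.75702153 -0.00889366  4.35029671]
[196 165  27  30 574] [ 573.51326778 -224.48537693  130.        ] [ 575.43092642 -221.07156665  116.        ]
[237 218  27  32 564] [ 535.27484127 -170.09777248  130.        ] [ 535.22576384 -163.88661739  116.        ]
[[206.47583503 183.84795761]
 [249.7847522  237.65934184]] 61.1417
```

```bash
cat > wind.py <<'E'
from h import *
import sys
sx,sy,R=535.2,-158.9,75.
def wind(th,total,Z,step=np.radians(15)):
    n=int(np.ceil(total/step)); fm=0
    for k in range(1,n+1):
        a=th-total*k/n
        arm.move_linear([sx+R*np.cos(a),sy+R*np.sin(a),Z],feed=75)
        f=st()['wrist_force']; m=np.hypot(f[0],f[1]); fm=max(fm,m)
        if m>25 or abs(f[2])>25: print('high',k,f); return a
    print('max lateral',fm); return a
E
python3 - <<'E'
from wind import *
th=-1.025
k=[sx+R*np.cos(th),sy+R*np.sin(th)]
effector.set_gripper(45)
arm.reach([*k,170],[h,0,-h/2])
print(arm.move_linear([*k,104],feed=80,threshold=8))
effector.set_gripper(10,30); s=st(); print(s['opening'],s['tcp_pos'],s['wrist_force'])
a=wind(th,np.pi/2,104); s=st(); print(a,s['tcp_pos'],s['wrist_force'],s['opening'],s['clock'])
b=snap('side'); cv2.imwrite('pics/wd.png',cv2.resize(b['image'][120:280,180:400,::-1],(770,560)))
E
```

```text
False
21.275046237757433 [ 574.49166411 -223.16690476  104.69364223] [ 0.65326553 -1.33565846  2.13727525]
max lateral 5.434980300717993
-2.5957963267948965 [ 470.83825332 -197.60948424  104.22150618] [-2.48557768 -2.53795251  7.92151251] 21.299664415843008 65.6667
```

View pics/wd.png

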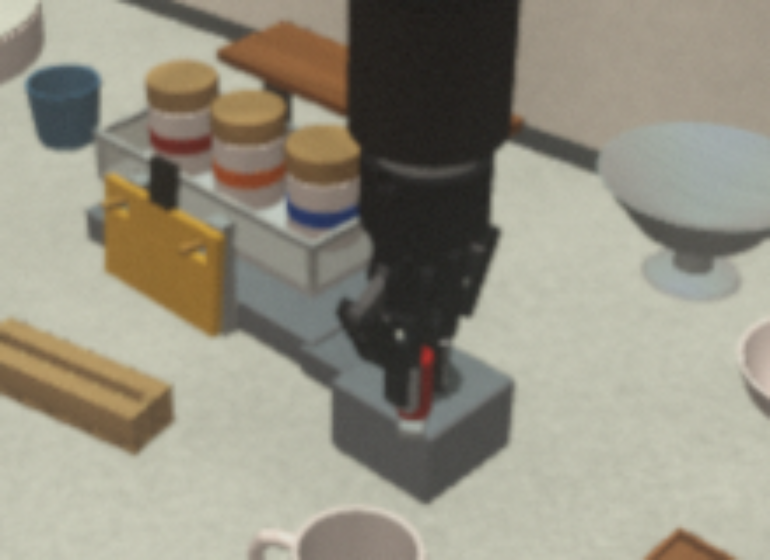

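The crank turns with low forces, and the jars and guard are steady (knob at (425,360)). Winding the rest.

Run:
```python
from wind import *
a=wind(-2.5958,17.96,104.5); s=st(); print(a,s['tcp_pos'],s['wrist_force'],s['opening'],s['clock'])
arm.wait(.4)
effector.set_gripper(40); p=st()['tcp_pos']; arm.move_linear([p[0],p[1],260],feed=150)
effector.set_gripper(0,20)
t=lift((0,-80,0)); arm.reach([t[0],t[1],260],[h,0,-h/2])
arm.move_linear([t[0],t[1],222],feed=120); arm.wait(.2)
c=arm.move_linear([t[0],t[1],190],feed=12,threshold=4); s=st(); print(c,s['tcp_pos'][2],s['wrist_force'])
arm.move_linear([t[0],t[1],270],feed=150); print(st()['clock'])
snap('wrist','w9.png')
```

```text
max lateral 6.248440985026525
-20.5558 [ 524.81458167 -233.37990343  104.55926901] [-1.4358656  -5.81143509  4.97055908] 20.87115271082925 93.8917
True 204.72424023006351 [-0.03865568  0.03228581  4.39470025]
100.0083
```

View pics/w9.png

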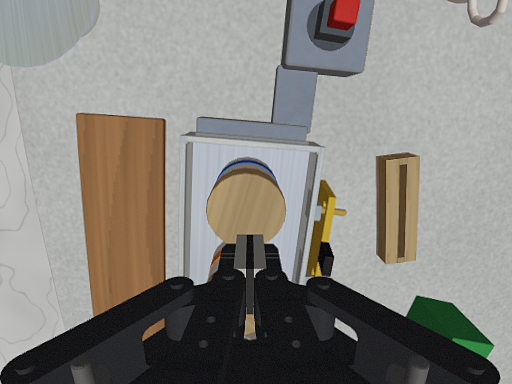

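The lid now reads 204.7 mm, so the platform is at about 124.7 mm, level with the shelf. The guard and jars are in place. Next the crank goes back to its tray.

Run:
```python
from wind import *
y=-1.706
arm.reach([sx,sy,200],[h,0,y]); effector.set_gripper(45)
print(arm.move_linear([sx,sy,95.3],feed=80,threshold=8))
effector.set_gripper(10,60); s=st(); print(s['opening'],s['tcp_pos'],s['wrist_force'])
c=arm.move_linear([sx,sy,130],feed=40,threshold=20); s=st(); print('up',c,s['tcp_pos'],s['wrist_force'],s['opening'])
arm.move_linear([sx,sy,190],feed=120)
bx,by,bw=453.3,-396.5,-0.207
arm.reach([bx,by,190],[h,0,bw])
arm.move_linear([bx,by,55],feed=120)
c=arm.move_linear([bx,by,36],feed=20,threshold=5); s=st(); print('down',c,s['tcp_pos'],s['opening'],s['wrist_force'])
effector.set_gripper(45); arm.move_linear([bx,by,230],feed=120)
arm.wait(.5)
a=snap('wrist');b=snap('side')
cv2.imwrite('pics/end.png',np.hstack([cv2.resize(i['image'][:,:,::-1],(400,300),interpolation=cv2.INTER_AREA) for i in(a,b)])); print(st()['clock'])
```

```text
False
20.7003469226455 [ 535.43987172 -158.92587119   95.94266812] [-1.45348023  0.72556839  3.2834209 ]
up False [ 534.9847144  -158.81653567  129.65803922] [ 0.92230587 -0.15550187 -3.23308154] 21.06776196870512
down True [ 453.10720542 -396.44442497   39.93073686] 20.619873692010668 [-0.95131176  0.26017506  4.43824027]
111.2333
```

View pics/end.png

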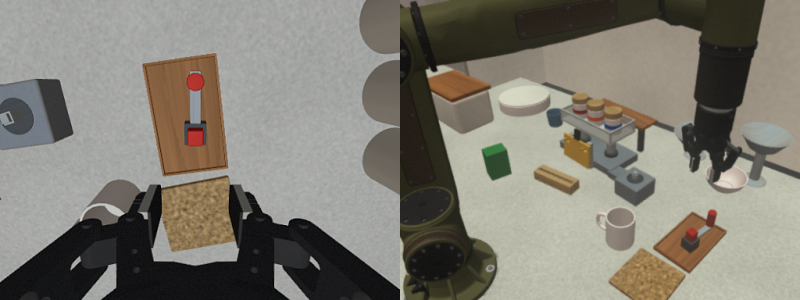

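The crank lies flat in its tray at (195,115) in the wrist view. In the side view the three jars are on the raised platform, the guard is hanging at (577,150), and the bystanders haven't moved.

```bash
python3 -c "
from h import *
print(ticket.finish_job())"
```

```text
the job is handed in; nothing more can be done
None
```

I handed the job in with three jars on the platform at about 125 mm (level with the shelf), the guard hanging on both pins and the crank flat in its tray, after about 111 s on the robot's clock; the hand-in returned no verdict.

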